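# Load a test sieve and switch on the shaker's push-to-turn isolator

### The arm

A 6-joint arm with a two-finger parallel gripper is mounted at the origin on a cart in front of the work surface, level with it; the furniture and walls round the work are solid. World frame = base frame: x ahead of the robot, y to its left, z up, the work surface at z = 0. Lengths are in mm, angles in degrees, forces in N, time in s.
With the tool pointing down it reaches from about 300 to 850 mm from the base axis. Payload 5.4 kg.
Tool frame: the origin (TCP) lies midway between the tips of the shut fingers; the grasp point (between the pads) lies 19 mm behind it; x points along the fingers, y is the direction in which the jaws open and shut, and the axes are right-handed (so a half turn about x gives the same grasp; the last joint's range is limited). The gripper opens to 85 mm and grips with 20 to 120 N. Pads are 22 mm wide; open, the fingers measure 114 mm over their backs; the gripper's body (76 mm by 85 mm) begins 54 mm behind the grasp point. The pads swing forward as they close: fully open they stand 13 mm farther back than shut.
Start: joints at [-86.866, 9.076, 91.501, -0, 79.423, -12.038], TCP at [150.463, -554.948, 231.299] pointing down, gripper open.
Joint ranges: [-166.64, 166.64], [-54.1, 131.32], [10.49, 154.53], [-73.88, 253.88], [9.74, 151.15], [-171.62, 171.62]. Speed limits (degrees/s): [147.25, 147.25, 180, 180, 180, 180].

### API

Orientations are given as [roll, pitch, yaw] about the fixed x, y, z axes, in that order (R = Rz(yaw) Ry(pitch) Rx(roll)).
In Python, from station import readout, optics, ticket, nets gives the robot as it stands.
- The arm moves only by the shell command python3 -m inch 'ROWS' [FORCE]. ROWS is JSON, a list of rows, each an object of numbers: "fingers": the closure, from 0 (fully open) to 1 (shut); "tx", "ty", "tz": the shift along the world's x, y, z in mm; "turn": the turn about the world's z in degrees. A call has 1 to 12 rows; each row is the pose to reach, as a shift and turn from the pose commanded when the call began; what a row does not reach only later rows make up. A row lasts 1/8 s, in which the tool goes at most 62.5 mm and 10.7 degrees, less where a joint would pass 70% of its speed; a pose out of reach is approached as far as the arm can. A call with a gripper value outside its range is refused whole. The fingers move at their own pace and stop on an object; FORCE is the grip in N (left out, the last holds). Time passes only in rows, so rows that repeat a pose let the fingers close. It gives the time, the measured TCP pose, the force and the opening at its end, in the units of the state.
- readout.read_state(): the state, without advancing time (a new reading comes with each control period).
- optics.get_image(name): name is "scene" or "top"; returns (picture, depth): 420x560x3 uint8, red, green, blue; 420x560 float32, mm along the optical axis (not along the pixel's ray), 0 where there is no reading.
- optics.calibration(name): a dict with "K" (3x3 intrinsics, pixels), "R" (3x3) and "t" (3): a world point X has camera coordinates R X + t. Camera axes: x right, y down, z forward; pixel columns grow to the right and rows downward; lengths in mm; the calibration is good to about 2 mm. A picture is of the moment at which its call begins. calibration takes no time and is no camera call.
- ticket.hand_in(): hands the job in, once; it reports no verdict.
Trained networks look in the newest picture that a camera, given by its name, has taken for a name from the list of things; names that differ only in an ending like _2 or _b are one class to them, and where a whole thing is asked for, a point or a joint stands for the part that bears it (a point fixed in the world has none). Each returns a list of dicts, best first, with "score" (0 to 1); they miss things now and then, are a little off and sometimes report something else, mostly with a low value. They report only what shows in the picture. A call takes as long as a camera call. They do not tell look-alikes from the thing itself.
- nets.spot_in(camera, name): "centre" ([x, y, z] in mm, in world coordinates, good to about 4 mm: the middle of the surface that is visible of it).
- nets.tip_of(camera, name): "centre" ([x, y, z] in mm, in world coordinates, good to about 4 mm: a listed point, or the origin of a listed thing).
The state is a dict: "clock": time; "qpos": joint angles; "qd": joint speeds; "effort": joint torques, N m; "position": TCP position; "eef_rot": TCP orientation; "force": force on the tool from outside, world axes, zero at the start; "wrist_torque": the same for the moment, N m; "gripper_width": finger opening in mm.
Only numpy, scipy, OpenCV 4.12 (cv2) and the standard library are available. Lean on these libraries where they do the work, as an engineer would, in place of code of your own. Each camera call takes 0.05 s, during which the arm holds its last target.

### The job

Get the sieve shaker ready to run: with the power still off, set the loose steel sieve gently onto the receiver on the shaker so that it nests fully down, level and centred. Then switch on at the isolator box: push the red handle down all the way, so that its lock is never forced, turn it clockwise all the way from the white dot to the green dot, and let it spring back up so that it locks there. Let the power stay off until the sieve is in place, and leave the bottle and the flask where they stand.

Things in the scene. Friction and masses are not known exactly. Their poses are not given: they have to be found in the camera images.
- sieve_mid (a point): Centre (half-way up, on the axis) of the loose round steel test sieve, 150 g or so, 62 mm high, open at the top, z axis up. Upper wall: 62 mm outer and 57 mm inner diameter, from 12 mm above its underside to the top. Below that a tapered nesting foot, 53 mm diameter at the top and 47 mm at the underside, 12 mm high; the flat shoulder between them (12 mm above the underside, 19 mm below this point) lands on the rim of the sieve below. It starts standing on the worktop.
- receiver_rim (a point): Centre of the open top rim of the round steel receiver on the shaker, 108 mm above the worktop, z up; same 62 mm outer and 57 mm inner diameter as the sieve, 46 mm deep inside, fixed. A sieve nested in it has its centre 19 mm above this point.
- shaker: The grey sieve shaker, fixed, a box 140 x 140 mm, 48 mm high with a round 112 mm plate (to 58 mm height) and the receiver on it; origin at the centre of its underside, front (display) faces -x.
- isolator: The grey isolator box with yellow top, fixed, 120 x 120 x 70 mm; origin at the centre of its underside. The red handle stands on the middle of its top and turns about the vertical axis through the box centre. White dot (off) on the top's +x side, green dot (on) 75 degrees clockwise of it seen from above.
- handle_grip (a point): Middle of the red handle's grip bar, on the turning axis, 105 mm above the worktop while the handle is up. The bar is 68 mm long along this point's x axis (white pointer stripe on its +x end), 16 mm thick along y, 34 mm high (its top 16 mm above this point, its foot 18 mm below), on a round flange 72 mm in diameter whose top is 18 mm below this point.
- iso_dial (a joint): Turn of the handle in rad: 0 at off (white dot), grows clockwise seen from above, hard stop at 1.30 on (green dot). Needs about 0.06 to 0.15 N m. A lock inside blocks turning out of off or on while the handle is up (0.04 rad of play); twisting it on by force against the lock would break it.
- iso_handle (a joint): How far the handle is pushed down, m: 0 up (locked), at most 0.011 (hard bottom). A spring pushes it up with about 3 N at the top and 7 N at the bottom. It must be down by 8 mm or more (best: to the bottom) to turn away from off; it cannot rise again until it is within about 0.04 rad of the on stop (or of off), where it springs up and locks if released; between them it stays down when let go, so the handle may be regrasped.
- bottle: Bystander: white-clear 250 ml bottle with blue cap, 69 mm diameter, 145 mm high, loose; origin at the centre of its underside.
- flask: Bystander: 100 ml conical glass flask, 64 mm diameter, 105 mm high, loose; origin at the centre of its underside.
Things that resemble listed ones, but are neither listed nor needed, are in the scene too. What is shaped like the part that bears sieve_mid but brown or pink is not meant.

How it is judged:
By the outcome, as a careful person would: the job done as asked, in the order asked, and still so for the second after the job is handed in, with the robot touching nothing.
It also fails if it takes over 54 s, if anything falls off the work surface, if the arm or the gripper's body presses on something with over 40 N, if the wrist force passes 120 N, or if a joint passes its speed limit or range.

## Working session

There is one attempt and no reset: what is moved stays moved. The work goes in short steps, Python scripts to look and compute and a shell command to move; the robot and the scene stay as the last step left them, time stands still between calls to the robot, and variables do not carry over. Pictures are saved under pics/ and viewed, and the job is handed in when it is done.

```bash
mkdir -p pics; ls
cat > h.py <<'E'
import numpy as np, cv2
from station import readout, optics, ticket, nets
def save(n,fn,crop=None,s=1):
    p,d=optics.get_image(n)
    q=p if crop is None else p[crop[1]:crop[3],crop[0]:crop[2]]
    cv2.imwrite('pics/'+fn,cv2.resize(q[:,:,::-1],None,fx=s,fy=s,interpolation=cv2.INTER_CUBIC))
    return p,d
def w2p(n,X):
    c=optics.calibration(n);v=np.array(c['R'])@np.array(X,float)+np.array(c['t']);u=np.array(c['K'])@v;return (u[:2]/u[2]).round(1)
def cloud(n,d):
    c=optics.calibration(n);K=np.array(c['K']);h,w=d.shape
    u,v=np.meshgrid(np.arange(w),np.arange(h))
    P=np.stack([(u-K[0,2])/K[0,0]*d,(v-K[1,2])/K[1,1]*d,d],-1)
    return (P-np.array(c['t']))@np.array(c['R'])
E
python3 - <<'E'
from h import *
for c in('scene','top'):
    save(c,c+'0.png')
    for n in('sieve_mid','receiver_rim','handle_grip','isolator','shaker','bottle','flask'):
        print(c,n,[(np.round(r['centre']).tolist(),round(r['score'],2),w2p(c,r['centre']).tolist()) for r in nets.tip_of(c,n)][:4])
print(readout.read_state())
E
```

```text
pics
scene sieve_mid [([432.0, 226.0, 29.0], 0.76, [232.8, 300.3]), ([399.0, 339.0, 35.0], 0.65, [205.3, 335.6]), ([518.0, -169.0, 32.0], 0.61, [312.7, 208.7])]
scene receiver_rim [([488.0, 27.0, 109.0], 0.95, [273.6, 224.5])]
scene handle_grip [([694.0, 149.0, -2.0], 0.67, [190.3, 243.2]), ([481.0, -302.0, 103.0], 0.4, [352.1, 174.7])]
scene isolator []
scene shaker [([490.0, 28.0, 0.0], 0.64, [273.2, 255.2])]
scene bottle [([696.0, 148.0, -4.0], 0.97, [190.4, 243.2])]
scene flask [([409.0, -467.0, 3.0], 0.51, [398.1, 188.0])]
top sieve_mid [([398.0, 338.0, 32.0], 0.61, [133.5, 259.1]), ([435.0, 227.0, 30.0], 0.59, [171.5, 247.1]), ([515.0, -168.0, 30.0], 0.57, [302.7, 221.7])]
top receiver_rim [([489.0, 32.0, 108.0], 0.68, [235.4, 227.0])]
top handle_grip [([486.0, -301.0, 102.0], 0.69, [350.2, 228.8])]
top isolator [([479.0, -302.0, 2.0], 0.6, [345.6, 234.5]), ([696.0, 148.0, -1.0], 0.57, [201.1, 164.4])]
top shaker [([485.0, 28.0, 2.0], 0.77, [238.5, 232.0])]
top bottle [([696.0, 145.0, -0.0], 0.89, [202.1, 164.6])]
top flask [([410.0, -465.0, 1.0], 0.88, [399.0, 257.3])]
{'clock': 0.8, 'qpos': array([-8.68659346e+01,  9.07554370e+00,  9.14998139e+01,  2.12851845e-04,
        7.94269459e+01, -1.20384406e+01]), 'qd': array([-0.0108866 ,  0.10847315, -0.05252475,  0.02204351, -0.07224224,
        0.06461915]), 'effort': array([-8.63607893e-04, -3.95984924e+01, -3.31686366e+01, -1.19594179e-04,
        6.56451666e-04,  1.13203518e-05]), 'position': array([ 150.4661367 , -554.94046088,  231.31373506]), 'eef_rot': array([-107.22870416,   89.99768706,   87.9437628 ]), 'force': array([ 0.00960769, -1.02918662, -0.11640849]), 'wrist_torque': array([ 0.00132098, -0.00613604, -0.02041292]), 'gripper_width': 85.82479533283487}
```

View pics/scene0.png

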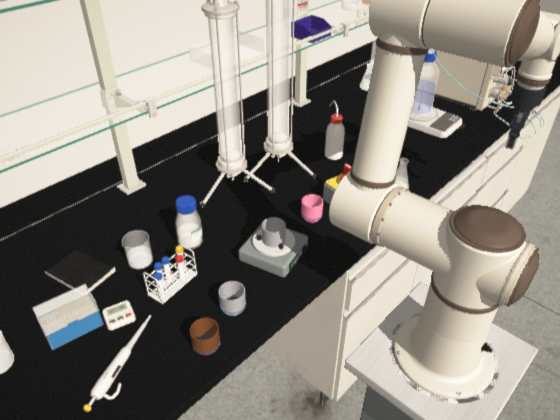

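View pics/top0.png

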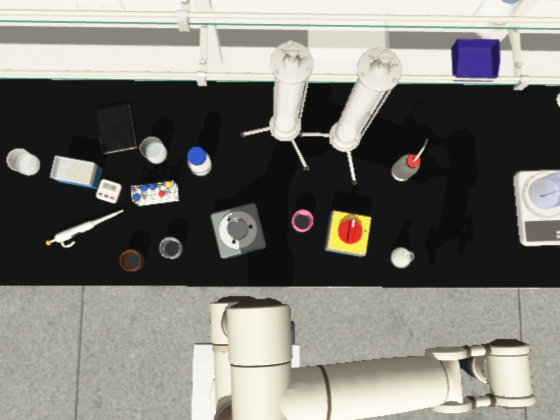

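Run:
```python
import cv2,numpy as np
a=cv2.imread('pics/top0.png');b=cv2.imread('pics/scene0.png')
f=lambda i,x,y,s=26:cv2.resize(i[y-s:y+s,x-s:x+s],(260,260),interpolation=cv2.INTER_CUBIC)
cv2.imwrite('pics/crops0.png',np.vstack([np.hstack([f(a,133,259),f(a,171,247),f(a,303,222)]),np.hstack([f(b,205,336),f(b,233,300),f(b,313,209)])]))
cv2.imwrite('pics/iso0.png',np.hstack([f(a,348,230,34),f(a,236,228,34)]))
```

```text
(no output)
```

View pics/crops0.png

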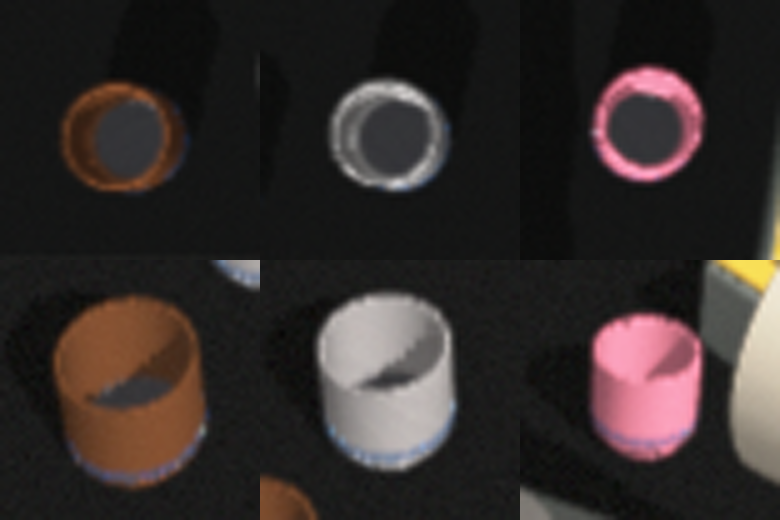

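View pics/iso0.png

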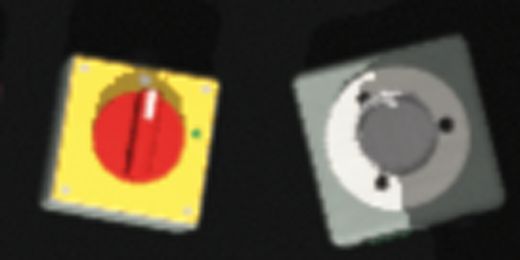

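Steel-coloured look-alikes: brown (top 131,259), grey steel (171,247) and pink (303,222). Only the grey one at (171,247) fits the description, and the crop confirms it. Next I'll measure it precisely.

```bash
cat >> h.py <<'E'
from scipy.optimize import least_squares
def fitc(P,r):
    f=lambda c:np.hypot(P[:,0]-c[0],P[:,1]-c[1])-r
    s=least_squares(f,P[:,:2].mean(0),loss='soft_l1');return s.x.round(1),np.abs(s.fun).mean().round(2)
def rim(n,d,c,z,tol=4,r=29.75):
    W=cloud(n,d).reshape(-1,3);m=(d.ravel()>0)&(np.abs(W[:,2]-z)<tol)&(np.hypot(W[:,0]-c[0],W[:,1]-c[1])<45)
    P=W[m]
    if len(P)<8:return len(P)
    return len(P),P[:,2].mean().round(1),fitc(P,r)
E
python3 - <<'E'
from h import *
R0=None
for c in('scene','top'):
    p,d=optics.get_image(c)
    print(c,'sieve',rim(c,d,(433,226),62,3),'recv',rim(c,d,(488,29),108,3))
    W=cloud(c,d)
    # image-plane fit: hsv red handle bar top z 121
    m=(d>0)&(np.hypot(W[...,0]-482,W[...,1]+301)<60)
    for z0,z1 in((113,128),(80,95),(62,78)):
        mm=m&(W[...,2]>z0)&(W[...,2]<z1);P=W[mm]
        if len(P)>5: 
            pc=P[:,:2].mean(0);w,v=np.linalg.eigh(np.cov((P[:,:2]-pc).T));print(z0,len(P),P.mean(0).round(1),np.degrees(np.arctan2(v[1,1],v[0,1])).round(1),np.sqrt(w).round(1), P.min(0).round(),P.max(0).round())
from scipy.spatial.transform import Rotation as Ro
s=readout.read_state();print(Ro.from_euler('xyz',s['eef_rot'],degrees=True).as_matrix().round(3))
c=optics.calibration('top');print('cam',(-np.array(c['R']).T@np.array(c['t'])).round())
c=optics.calibration('scene');print('cam',(-np.array(c['R']).T@np.array(c['t'])).round())
E
```

```text
scene sieve (110, np.float64(61.9), (array([432.8, 227.7]), np.float64(1.07))) recv (84, np.float64(108.1), (array([486.9,  28.8]), np.float64(1.04)))
113 38 [ 499.5 -301.4  120.1] 163.5 [4.4 7.3] [ 487. -311.  113.] [ 513. -294.  124.]
80 22 [ 507.9 -289.4   90. ] 106.4 [2.6 9.1] [ 502. -305.   81.] [ 514. -274.   95.]
62 99 [ 519.9 -275.    71. ] 116.4 [ 6.4 20.3] [ 498. -320.   62.] [ 539. -247.   77.]
top sieve (31, np.float64(61.3), (array([432.4, 226.3]), np.float64(0.68))) recv (36, np.float64(108.1), (array([486.6,  27.2]), np.float64(0.73)))
113 126 [ 479.6 -302.3  119.5] 170.8 [ 4.7 19.5] [ 447. -316.  113.] [ 514. -291.  127.]
80 311 [ 478.6 -301.5   87.3] 82.6 [17.2 21.4] [ 446. -345.   80.] [ 515. -267.   95.]
62 742 [ 480.7 -299.    69.3] -151.1 [34.4 34.8] [ 424. -360.   62.] [ 541. -243.   78.]
[[ 0.     0.262 -0.965]
 [-0.    -0.965 -0.262]
 [-1.     0.    -0.   ]]
cam [ 324.  -62. 1674.]
cam [-179.  719.  924.]
```

```bash
python3 -m inch '[{"tx":40,"ty":45,"fingers":0},{"tx":80,"ty":90},{"tx":120,"ty":135},{"tx":160,"ty":185},{"tx":205,"ty":235},{"tx":250,"ty":290},{"tx":260,"ty":350},{"tx":265,"ty":410},{"tx":270,"ty":470},{"tx":274,"ty":530},{"tx":278,"ty":590},{"tx":282,"ty":650}]'
```

```text
schema error: expected keys fingers, tx, ty, tz, turn
```

Run:
```python
from h import *
print(readout.read_state()['position'].round(1),readout.read_state()['qpos'].round(1))
for c in('scene','top'):
    p,d=optics.get_image(c); print(c,rim(c,d,(433,226),62,3),rim(c,d,(487,28),108,3))
```

```text
[ 150.5 -554.9  231.3] [-86.9   9.1  91.5   0.   79.4 -12. ]
scene (107, np.float64(62.1), (array([433., 228.]), np.float64(1.22))) (88, np.float64(107.9), (array([487.3,  28.6]), np.float64(1.13)))
top (37, np.float64(61.4), (array([432.5, 226.3]), np.float64(0.69))) (34, np.float64(107.7), (array([486.4,  27.6]), np.float64(0.74)))
```

All keys are needed in every row.

```bash
python3 -m inch '[{"fingers":0,"tx":40,"ty":45,"tz":0,"turn":0},{"fingers":0,"tx":80,"ty":90,"tz":0,"turn":0},{"fingers":0,"tx":120,"ty":135,"tz":0,"turn":0},{"fingers":0,"tx":160,"ty":185,"tz":0,"turn":0},{"fingers":0,"tx":205,"ty":235,"tz":0,"turn":0},{"fingers":0,"tx":250,"ty":290,"tz":0,"turn":0},{"fingers":0,"tx":260,"ty":350,"tz":0,"turn":0},{"fingers":0,"tx":265,"ty":410,"tz":0,"turn":0},{"fingers":0,"tx":270,"ty":470,"tz":0,"turn":0},{"fingers":0,"tx":274,"ty":530,"tz":0,"turn":0},{"fingers":0,"tx":278,"ty":590,"tz":0,"turn":0},{"fingers":0,"tx":282,"ty":650,"tz":0,"turn":0}]' 40
```

```text
clock: 2.5
position: [432.4, 97.1, 231.7]
eef_rot: [158.6, 89.9, -6.2]
force: [1.3, -0.0, -0.2]
gripper_width: 85.6
```

```bash
python3 -m inch '[{"fingers":0,"tx":0,"ty":60,"tz":0,"turn":0},{"fingers":0,"tx":0,"ty":110,"tz":-20,"turn":0},{"fingers":0,"tx":0,"ty":132,"tz":-60,"turn":0},{"fingers":0,"tx":0,"ty":132,"tz":-110,"turn":0},{"fingers":0,"tx":0,"ty":132,"tz":-130,"turn":0},{"fingers":0,"tx":0,"ty":132,"tz":-130,"turn":0}]'
python3 - <<'E'
from h import *
save('scene','s1.png',(120,180,360,380),3);save('top','t1.png',(90,160,290,310),3)
print(readout.read_state()['position'])
E
```

```text
clock: 3.25
position: [430.9, 226.8, 99.7]
eef_rot: [-1.9, 89.8, -166.7]
force: [-0.5, -0.6, 0.6]
gripper_width: 85.3
[433.22764834 227.19734338 102.32739718]
```

View pics/s1.png

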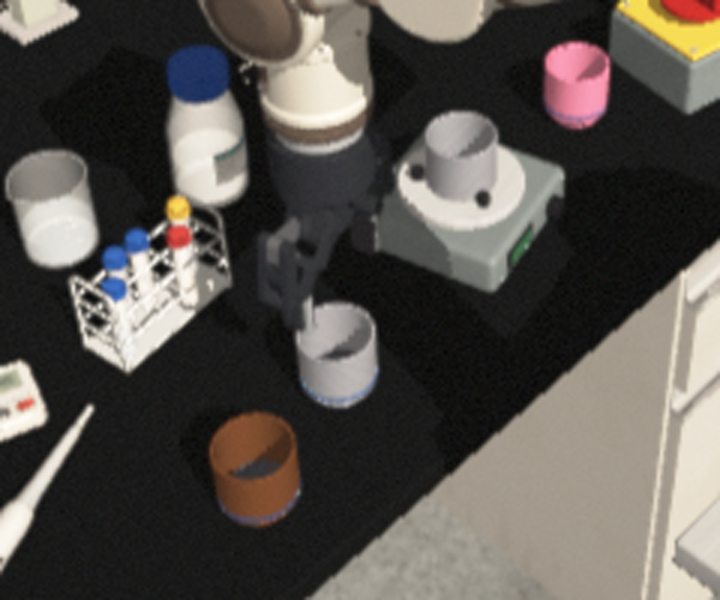

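Run:
```python
from h import *
for z in (62,102,115):
  for y in (227-43,227,227+43): print(z,y,((w2p('scene',(433,y,z))-[120,180])*3).round())
```

```text
62 184 [375. 303.]
62 227 [335. 333.]
62 270 [293. 364.]
102 184 [373. 268.]
102 227 [332. 297.]
102 270 [289. 328.]
115 184 [372. 256.]
115 227 [331. 285.]
115 270 [288. 316.]
```

View pics/t1.png

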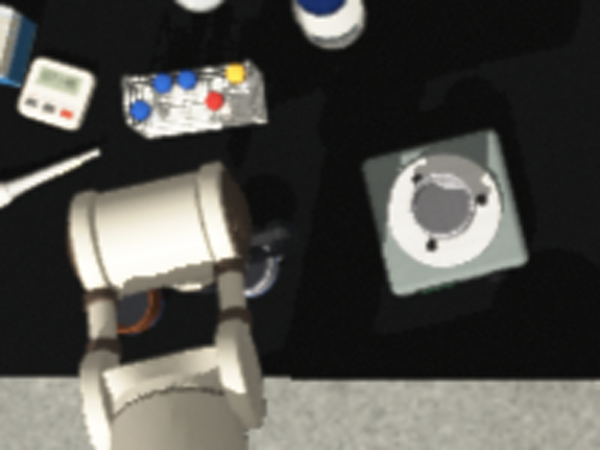

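The +y fingertip shows at crop (300,320) against a predicted (288,316), so the fingers straddle the sieve. Going down and closing.

```bash
python3 -m inch '[{"fingers":0,"tx":0,"ty":0,"tz":-30,"turn":0},{"fingers":0,"tx":0,"ty":0,"tz":-60,"turn":0},{"fingers":0,"tx":0,"ty":0,"tz":-80,"turn":0},{"fingers":0,"tx":0,"ty":0,"tz":-89,"turn":0},{"fingers":0,"tx":0,"ty":0,"tz":-89,"turn":0},{"fingers":0.2,"tx":0,"ty":0,"tz":-89,"turn":0},{"fingers":0.3,"tx":0,"ty":0,"tz":-89,"turn":0},{"fingers":0.5,"tx":0,"ty":0,"tz":-89,"turn":0},{"fingers":0.5,"tx":0,"ty":0,"tz":-89,"turn":0},{"fingers":0.5,"tx":0,"ty":0,"tz":-89,"turn":0}]' 30
```

```text
clock: 4.6
position: [433.6, 227.4, 13.8]
eef_rot: [179.5, 89.9, 14.7]
force: [-1.6, -0.5, 6.6]
gripper_width: 62.4
```

```bash
python3 -m inch '[{"fingers":0.5,"tx":0,"ty":0,"tz":10,"turn":0},{"fingers":0.5,"tx":0,"ty":0,"tz":40,"turn":0},{"fingers":0.5,"tx":0,"ty":0,"tz":80,"turn":0},{"fingers":0.5,"tx":0,"ty":0,"tz":120,"turn":0},{"fingers":0.5,"tx":0,"ty":0,"tz":135,"turn":0},{"fingers":0.5,"tx":12,"ty":-45,"tz":135,"turn":0},{"fingers":0.5,"tx":25,"ty":-90,"tz":135,"turn":0},{"fingers":0.5,"tx":38,"ty":-140,"tz":135,"turn":0},{"fingers":0.5,"tx":49,"ty":-180,"tz":135,"turn":0},{"fingers":0.5,"tx":54,"ty":-199,"tz":135,"turn":0},{"fingers":0.5,"tx":54,"ty":-199,"tz":135,"turn":0},{"fingers":0.5,"tx":54,"ty":-199,"tz":135,"turn":0}]' 30
python3 - <<'E'
from h import *
s=readout.read_state();print(s['position'].round(1),s['force'].round(1),s['wrist_torque'].round(2),s['gripper_width'])
for c in('scene','top'):
    p,d=save(c,c[0]+'2.png',(200,150,330,280),5); W=cloud(c,d)
    for z in (105,108,190,195,198): print(c,z,rim(c,d,(487,28),z,2.5))
E
```

```text
clock: 6.1
position: [485.7, 28.7, 146.6]
eef_rot: [-38.2, 89.9, 157.0]
force: [-0.6, -0.6, -1.4]
gripper_width: 62.2
[485.7  28.7 146.6] [-0.6 -0.6 -1.4] [0.02 0.03 0.02] 62.19850591272521
scene 105 (56, np.float64(105.1), (array([487.1,  28.2]), np.float64(1.25)))
scene 108 (53, np.float64(107.9), (array([487.2,  28.5]), np.float64(1.14)))
scene 190 (53, np.float64(190.1), (array([484.7,  29.3]), np.float64(2.6)))
scene 195 (55, np.float64(195.3), (array([485.,  29.]), np.float64(2.32)))
scene 198 (33, np.float64(197.2), (array([484.5,  28.4]), np.float64(3.79)))
top 105 2
top 108 3
top 190 4
top 195 5
top 198 3
```

View pics/s2.png

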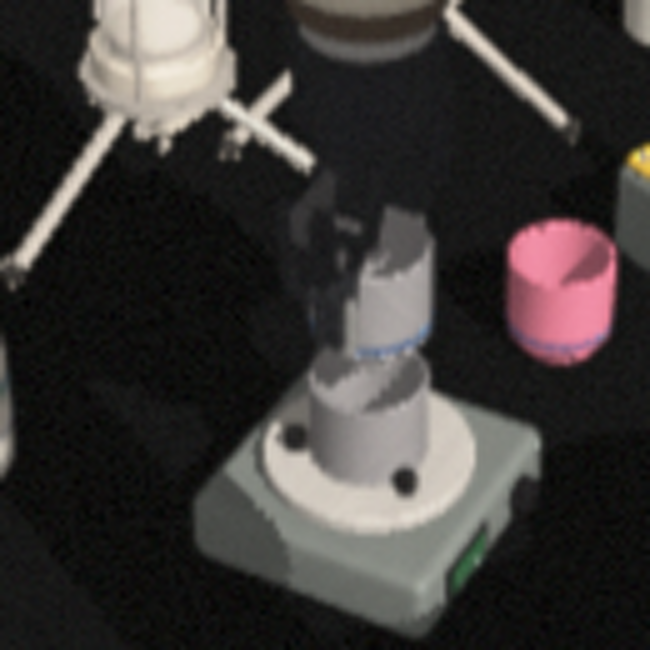

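```bash
cat >> h.py <<'E'
def wall(n,p,d,c,z0,z1,r=31.):
    W=cloud(n,d);m=(d>0)&(W[...,2]>z0)&(W[...,2]<z1)&(np.hypot(W[...,0]-c[0],W[...,1]-c[1])<42)&(p.min(-1)>85)
    o=np.array(optics.calibration(n)['R']).T@-np.array(optics.calibration(n)['t']);v=(o[:2]-c)/np.linalg.norm(o[:2]-c)
    m&=((W[...,:2]-np.array(c))@v>5)
    P=W[m]
    return len(P),(fitc(P,r) if len(P)>10 else None)
E
python3 - <<'E'
from h import *
s=readout.read_state();print(s['position'].round(2))
for i in range(2):
  p,d=optics.get_image('scene')
  print('rec',wall('scene',p,d,(487,28),70,104),'sv',[wall('scene',p,d,(486,28),a,b) for a,b in((150,190),(150,170),(170,192))],p.shape)
W=cloud('scene',d);m=(d>0)&(W[...,2]>110)&(np.hypot(W[...,0]-486,W[...,1]-28)<34)&(p.min(-1)>85);print(np.percentile(W[m][:,2],[0,1,3,97,99,100]).round(1))
E
```

```text
[485.93  28.98 146.88]
rec (216, (array([488.6,  27.6]), np.float64(1.29))) sv [(211, (array([486.6,  30.4]), np.float64(2.01))), (101, (array([486.6,  30.4]), np.float64(1.83))), (123, (array([486.5,  30.4]), np.float64(2.18)))] (420, 560, 3)
rec (208, (array([488.7,  27.5]), np.float64(1.39))) sv [(216, (array([486.6,  30.9]), np.float64(1.89))), (109, (array([486.7,  30.9]), np.float64(1.87))), (117, (array([486.4,  31.1]), np.float64(1.95)))] (420, 560, 3)
[110.1 111.  137.7 494.6 494.9 495.5]
```

```bash
python3 -m inch '[{"fingers":0.5,"tx":2,"ty":-1.5,"tz":-5,"turn":0},{"fingers":0.5,"tx":2,"ty":-1.5,"tz":-12,"turn":0},{"fingers":0.5,"tx":2,"ty":-1.5,"tz":-18,"turn":0},{"fingers":0.5,"tx":2,"ty":-1.5,"tz":-21,"turn":0},{"fingers":0.5,"tx":2,"ty":-1.5,"tz":-21,"turn":0}]' 30
python3 - <<'E'
from h import *
p,d=save('scene','s3.png',(230,170,310,250),8);save('top','t3.png',(200,190,280,270),6)
s=readout.read_state();print(s['position'].round(1),s['force'].round(1))
print('rec',wall('scene',p,d,(487,28),70,104),'sv',wall('scene',p,d,(486,28),128,170))
E
```

```text
clock: 6.92
position: [488.2, 26.6, 125.9]
eef_rot: [-24.3, 90.0, 170.9]
force: [0.6, -0.3, -1.4]
gripper_width: 62.5
[488.6  26.5 126.4] [ 0.  -0.3 -1.2]
rec (212, (array([488.7,  27.5]), np.float64(1.26))) sv (219, (array([489. ,  28.4]), np.float64(2.13)))
```

View pics/s3.png

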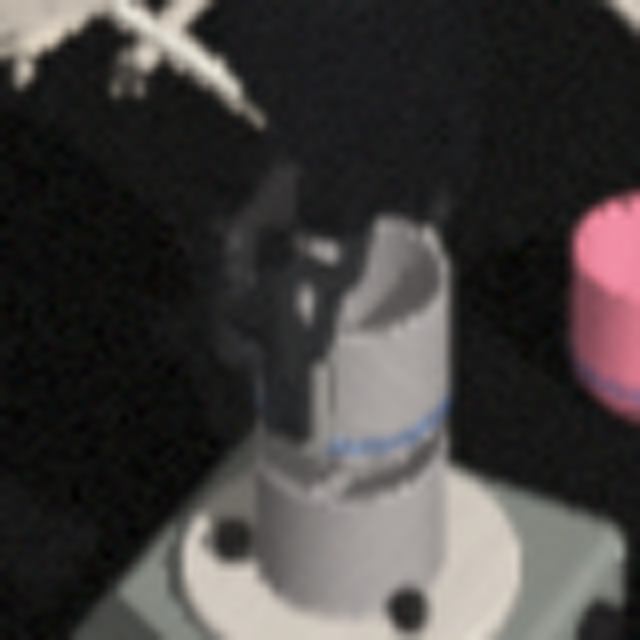

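View pics/t3.png

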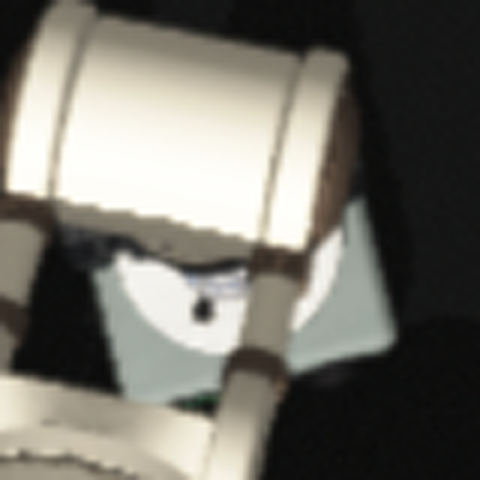

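```bash
python3 -m inch '[{"fingers":0.5,"tx":0,"ty":0,"tz":-2,"turn":0},{"fingers":0.5,"tx":0,"ty":0,"tz":-4,"turn":0},{"fingers":0.5,"tx":0,"ty":0,"tz":-6,"turn":0},{"fingers":0.5,"tx":0,"ty":0,"tz":-8,"turn":0},{"fingers":0.5,"tx":0,"ty":0,"tz":-10,"turn":0},{"fingers":0.5,"tx":0,"ty":0,"tz":-10,"turn":0}]' 30
python3 - <<'E'
from h import *
s=readout.read_state();print(s['position'].round(1),s['force'].round(1),s['wrist_torque'].round(2))
E
```

```text
clock: 7.78
position: [488.3, 26.6, 116.1]
eef_rot: [-27.2, 90.0, 167.9]
force: [0.3, 0.4, -0.9]
gripper_width: 62.2
[488.3  26.6 116.1] [ 0.3  0.4 -0.9] [-0.02  0.01 -0.02]
```

```bash
python3 -m inch '[{"fingers":0.5,"tx":0,"ty":0,"tz":-1,"turn":0},{"fingers":0.5,"tx":0,"ty":0,"tz":-2,"turn":0},{"fingers":0.5,"tx":0,"ty":0,"tz":-3,"turn":0},{"fingers":0.5,"tx":0,"ty":0,"tz":-4,"turn":0},{"fingers":0.5,"tx":0,"ty":0,"tz":-4,"turn":0}]' 30
python3 - <<'E'
from h import *
p,d=save('scene','s4.png',(230,170,310,250),8)
s=readout.read_state();print(s['position'].round(1),s['force'].round(1),s['wrist_torque'].round(2))
print('rec',wall('scene',p,d,(487,28),70,104),'sv',wall('scene',p,d,(486,28),118,150))
E
```

```text
clock: 8.4
position: [488.4, 26.6, 112.2]
eef_rot: [-31.3, 90.0, 163.9]
force: [-1.5, 0.8, -1.8]
gripper_width: 62.4
[488.4  26.6 112.3] [ 0.2 -0.1 -1.1] [-0.03  0.02 -0.02]
rec (221, (array([488.5,  27.5]), np.float64(1.39))) sv (166, (array([488.9,  28. ]), np.float64(2.12)))
```

View pics/s4.png

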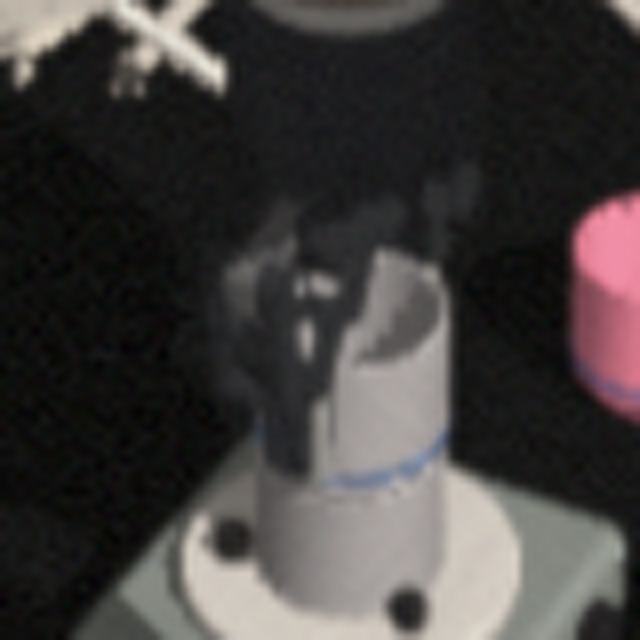

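The foot is inside the receiver, and the blue band at crop (390,475) is just above the rim. I'll continue in small steps until it touches.

```bash
python3 -m inch '[{"fingers":0.5,"tx":0,"ty":0,"tz":-0.5,"turn":0},{"fingers":0.5,"tx":0,"ty":0,"tz":-1,"turn":0},{"fingers":0.5,"tx":0,"ty":0,"tz":-1.5,"turn":0},{"fingers":0.5,"tx":0,"ty":0,"tz":-1.5,"turn":0}]' 30;python3 -m inch '[{"fingers":0.5,"tx":0,"ty":0,"tz":-0.5,"turn":0},{"fingers":0.5,"tx":0,"ty":0,"tz":-0.5,"turn":0}]' 30; python3 -m inch '[{"fingers":0.5,"tx":0,"ty":0,"tz":-0.5,"turn":0},{"fingers":0.5,"tx":0,"ty":0,"tz":-0.5,"turn":0}]' 30
```

```text
clock: 8.95
position: [488.4, 26.6, 110.7]
eef_rot: [-32.2, 90.0, 163.0]
force: [-0.7, 0.2, -0.9]
gripper_width: 62.2
clock: 9.2
position: [488.4, 26.5, 110.3]
eef_rot: [-11.7, 90.0, -176.6]
force: [0.0, -0.3, -0.9]
gripper_width: 62.3
clock: 9.45
position: [488.5, 26.5, 109.9]
eef_rot: [137.7, 90.0, -27.1]
force: [-0.7, -0.5, -0.1]
gripper_width: 62.3
```

```bash
for i in 1 2; do python3 -m inch '[{"fingers":0.5,"tx":0,"ty":0,"tz":-0.5,"turn":0},{"fingers":0.5,"tx":0,"ty":0,"tz":-0.5,"turn":0}]' 30|grep -E 'pos|force'; done
python3 - <<'E'
from h import *
print(readout.read_state()['force'].round(1))
save('scene','s5.png',(230,170,310,250),8)
E
```

```text
position: [488.5, 26.5, 109.8]
force: [-2.7, 0.0, 6.2]
position: [488.5, 26.5, 109.8]
force: [-5.7, -0.5, 9.0]
[-5.7 -0.5  9. ]
```

View pics/s5.png

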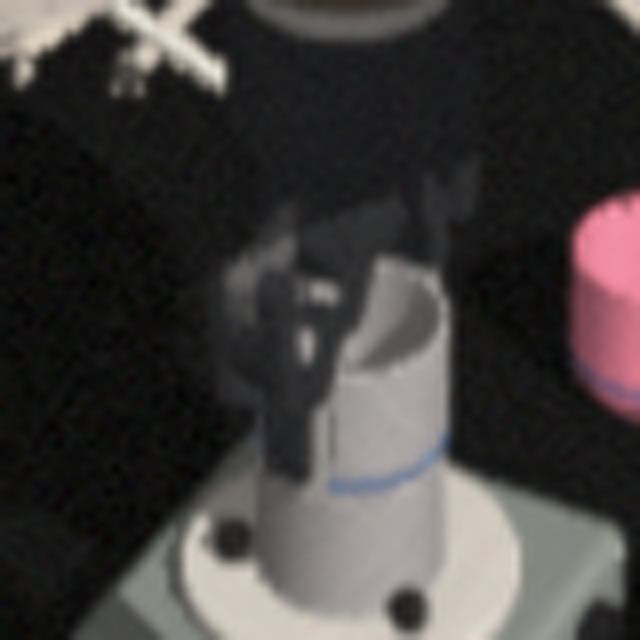

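```bash
python3 -m inch '[{"fingers":0.5,"tx":-0.5,"ty":0,"tz":0.3,"turn":0},{"fingers":0.5,"tx":-1,"ty":0,"tz":0.3,"turn":0},{"fingers":0.5,"tx":-1,"ty":0,"tz":0.3,"turn":0}]' 30
```

```text
clock: 10.38
position: [488.5, 26.5, 109.8]
eef_rot: [163.1, 89.9, -1.8]
force: [0.3, 0.9, 4.9]
gripper_width: 62.4
```

```bash
python3 -m inch '[{"fingers":0.22,"tx":0,"ty":0,"tz":0,"turn":0},{"fingers":0.1,"tx":0,"ty":0,"tz":0,"turn":0},{"fingers":0,"tx":0,"ty":0,"tz":0,"turn":0},{"fingers":0,"tx":0,"ty":0,"tz":0,"turn":0}]';  python3 - <<'E'
from h import *
s=readout.read_state();print(s['position'].round(1),s['force'].round(1))
p,d=save('scene','s6.png',(230,170,310,250),8)
print('rec',wall('scene',p,d,(487,28),70,104),'sv',wall('scene',p,d,(486,28),118,150),rim('scene',d,(487,28),158,3))
E
```

```text
clock: 10.88
position: [487.2, 26.6, 108.9]
eef_rot: [-20.3, 90.0, 174.8]
force: [-0.3, 0.8, -0.8]
gripper_width: 85.6
[487.2  26.6 108.9] [-0.3  0.8 -0.8]
rec (213, (array([488.5,  28. ]), np.float64(1.2))) sv (157, (array([488.8,  26.1]), np.float64(1.21))) (58, np.float64(157.9), (array([487.5,  26.7]), np.float64(2.7)))
```

View pics/s6.png

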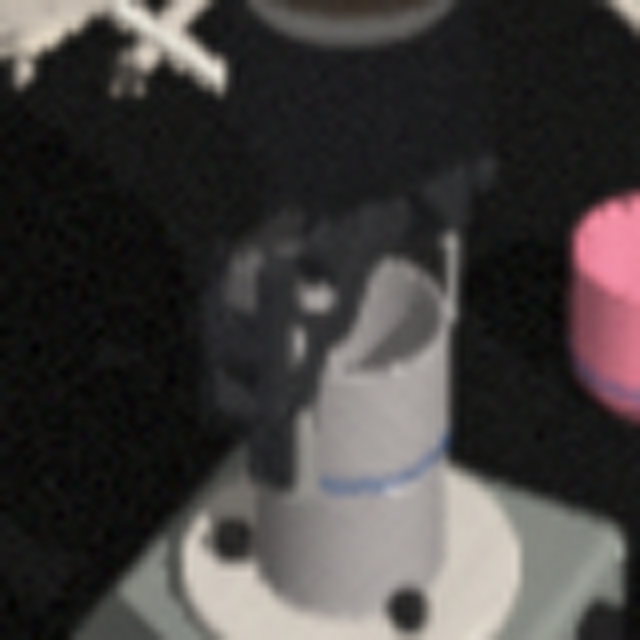

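```bash
python3 -m inch '[{"fingers":0,"tx":0,"ty":0,"tz":20,"turn":0},{"fingers":0,"tx":0,"ty":0,"tz":60,"turn":0},{"fingers":0,"tx":0,"ty":0,"tz":100,"turn":0},{"fingers":0,"tx":0,"ty":-20,"tz":115,"turn":0},{"fingers":0,"tx":-1,"ty":-80,"tz":115,"turn":-4},{"fingers":0,"tx":-2,"ty":-140,"tz":115,"turn":-9},{"fingers":0,"tx":-4,"ty":-200,"tz":115,"turn":-14},{"fingers":0,"tx":-6,"ty":-260,"tz":115,"turn":-19},{"fingers":0,"tx":-7,"ty":-310,"tz":115,"turn":-24},{"fingers":0,"tx":-7,"ty":-328,"tz":115,"turn":-24.4},{"fingers":0,"tx":-7,"ty":-328,"tz":115,"turn":-24.4}]';  python3 - <<'E'
from h import *
from scipy.spatial.transform import Rotation as Ro
s=readout.read_state();print(s['position'].round(1),s['qpos'].round(1),Ro.from_euler('xyz',s['eef_rot'],degrees=True).as_matrix()[:,1])
p,d=save('scene','s7.png',(230,170,310,250),8)
print('rec',wall('scene',p,d,(487,28),70,104),'sv',wall('scene',p,d,(486,28),118,150),rim('scene',d,(487,28),158,3))
p,d=save('top','t7.png',(200,180,300,270),6);print(rim('top',d,(487,28),158,3))
W=cloud('top',d);m=(d>0)&(W[...,2]>153)&(W[...,2]<163)&(np.hypot(W[...,0]-487,W[...,1]-28)<40)
P=W[m];print(np.linalg.lstsq(np.c_[P[:,:2]-[487,28],np.ones(len(P))],P[:,2],rcond=None)[0])
save('top','t7b.png',(310,190,410,280),6)
E
```

```text
clock: 12.3
position: [480.3, -301.7, 223.8]
eef_rot: [-60.5, 90.0, 110.2]
force: [0.5, 0.6, -0.8]
gripper_width: 85.3
[ 480.3 -301.7  223.8] [-44.3   8.3  93.2   0.   78.5  54.9] [-1.60888569e-01 -9.86972298e-01 -7.41767510e-04]
rec (199, (array([488.5,  27.5]), np.float64(1.15))) sv (198, (array([488.7,  25.6]), np.float64(1.18))) (96, np.float64(157.8), (array([487.5,  26.9]), np.float64(1.24)))
(37, np.float64(157.8), (array([487.2,  25.7]), np.float64(0.65)))
[-2.74929494e-02 -2.15603455e-03  1.57506006e+02]
```

View pics/s7.png

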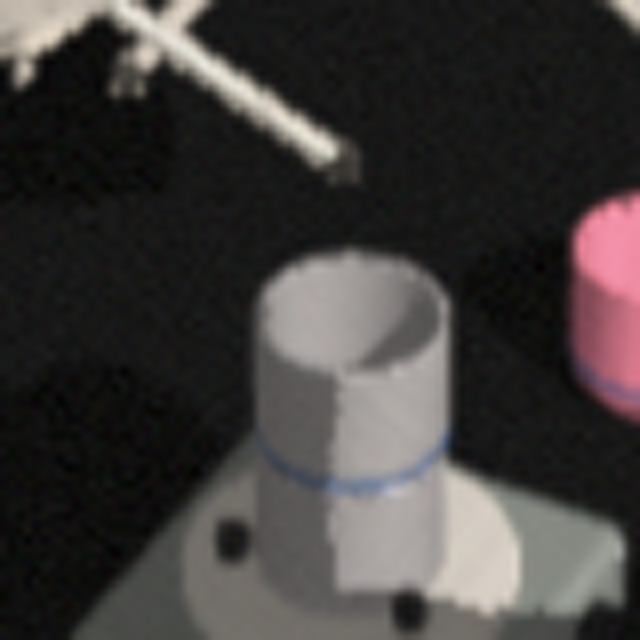

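View pics/t7.png

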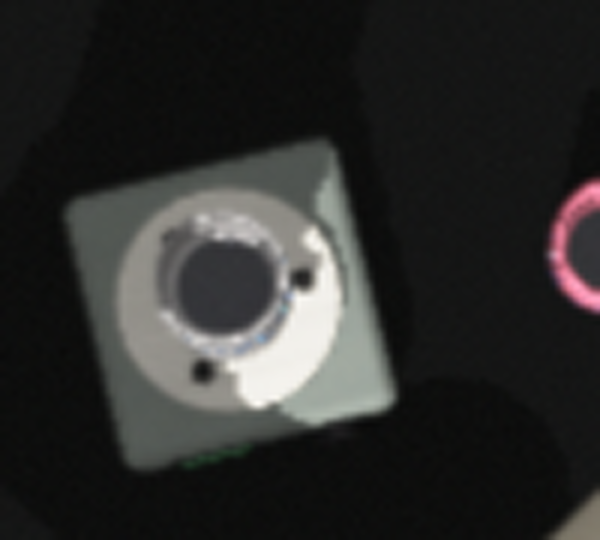

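View pics/t7b.png

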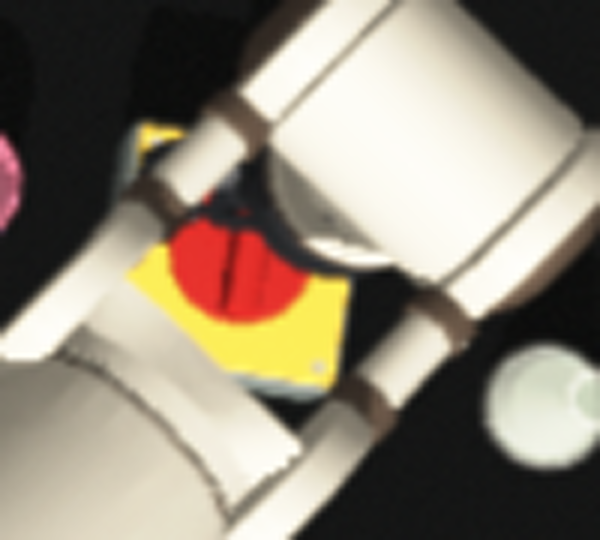

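The sieve is seated: rim at 157.8 mm, blue band even. But all three fits put it about 1.8 mm off towards -y, against the edge of its clearance. There is plenty of time, so I'll regrip it and centre it.

```bash
python3 -m inch '[{"fingers":0,"tx":1,"ty":60,"tz":0,"turn":0},{"fingers":0,"tx":2,"ty":120,"tz":0,"turn":0},{"fingers":0,"tx":3,"ty":180,"tz":0,"turn":0},{"fingers":0,"tx":5,"ty":240,"tz":0,"turn":0},{"fingers":0,"tx":6,"ty":300,"tz":0,"turn":0},{"fingers":0,"tx":6.5,"ty":328.3,"tz":0,"turn":0},{"fingers":0,"tx":6.5,"ty":328.3,"tz":-10,"turn":0},{"fingers":0,"tx":6.5,"ty":328.3,"tz":-45,"turn":0},{"fingers":0,"tx":6.5,"ty":328.3,"tz":-80,"turn":0},{"fingers":0,"tx":6.5,"ty":328.3,"tz":-105,"turn":0},{"fingers":0,"tx":6.5,"ty":328.3,"tz":-113,"turn":0},{"fingers":0,"tx":6.5,"ty":328.3,"tz":-113,"turn":0}]' 20
python3 -m inch '[{"fingers":0.2,"tx":0,"ty":0,"tz":0,"turn":0},{"fingers":0.25,"tx":0,"ty":0,"tz":0,"turn":0},{"fingers":0.3,"tx":0,"ty":0,"tz":0,"turn":0},{"fingers":0.4,"tx":0,"ty":0,"tz":0,"turn":0},{"fingers":0.4,"tx":0,"ty":0,"tz":0,"turn":0}]' 20
python3 - <<'E'
from h import *
p,d=optics.get_image('scene');print(wall('scene',p,d,(487,28),70,104),wall('scene',p,d,(486,28),118,150))
s=readout.read_state();print(s['position'],s['force'])
E
```

```text
clock: 13.95
position: [486.7, 26.6, 111.0]
eef_rot: [12.4, 90.0, -176.8]
force: [-0.8, 0.1, 0.9]
gripper_width: 85.2
clock: 14.58
position: [487.7, 26.6, 112.2]
eef_rot: [171.7, 89.9, -17.5]
force: [-2.4, -0.1, 5.9]
gripper_width: 60.9
(209, (array([488.5,  27.8]), np.float64(1.23))) (212, (array([489.2,  27.2]), np.float64(1.77)))
[487.69561934  26.66531084 112.19648168] [-1.68632962 -0.55506625  4.81897371]
```

```bash
python3 -m inch '[{"fingers":0.4,"tx":0,"ty":0,"tz":1,"turn":0},{"fingers":0.4,"tx":-0.3,"ty":0.8,"tz":1,"turn":0},{"fingers":0.4,"tx":-0.5,"ty":1.7,"tz":1,"turn":0},{"fingers":0.4,"tx":-0.5,"ty":1.7,"tz":1,"turn":0}]' 20
python3 - <<'E'
from h import *
p,d=optics.get_image('scene');print(wall('scene',p,d,(487,28),70,104),wall('scene',p,d,(486,28),118,150),rim('scene',d,(487,28),158,3))
s=readout.read_state();print(s['position'],s['force'],s['gripper_width'])
E
```

```text
clock: 15.12
position: [486.7, 28.5, 112.3]
eef_rot: [157.6, 90.0, -31.6]
force: [-0.2, -2.2, 1.6]
gripper_width: 60.6
(214, (array([488.6,  27.6]), np.float64(1.14))) (208, (array([487.9,  29.1]), np.float64(1.72))) (78, np.float64(157.7), (array([486.4,  28.8]), np.float64(2.45)))
[486.63914107  28.45375551 112.2476793 ] [ 1.09768173 -1.94773375  2.54753804] 60.22311966049135
```

```bash
python3 -m inch '[{"fingers":0.25,"tx":0,"ty":-0.3,"tz":0,"turn":0},{"fingers":0.1,"tx":0,"ty":-0.3,"tz":0,"turn":0},{"fingers":0,"tx":0,"ty":-0.3,"tz":0,"turn":0},{"fingers":0,"tx":0,"ty":-0.3,"tz":0,"turn":0},{"fingers":0,"tx":0,"ty":-0.3,"tz":30,"turn":0},{"fingers":0,"tx":0,"ty":-0.3,"tz":80,"turn":0},{"fingers":0,"tx":0,"ty":-0.3,"tz":112,"turn":0},{"fingers":0,"tx":-1,"ty":-50,"tz":112,"turn":0},{"fingers":0,"tx":-2,"ty":-110,"tz":112,"turn":0},{"fingers":0,"tx":-4,"ty":-170,"tz":112,"turn":0},{"fingers":0,"tx":-5,"ty":-230,"tz":112,"turn":0},{"fingers":0,"tx":-6,"ty":-290,"tz":112,"turn":0}]'
python3 - <<'E'
from h import *
s=readout.read_state();print(s['position'].round(1))
p,d=save('scene','s8.png',(230,170,310,250),8)
print('rec',wall('scene',p,d,(487,28),70,104),'sv',wall('scene',p,d,(486,28),118,150),rim('scene',d,(487,28),158,3))
p,d=save('top','t8.png',(200,180,300,270),6);print(rim('top',d,(487,28),158,3))
E
```

```text
clock: 16.68
position: [480.2, -263.4, 224.2]
eef_rot: [-167.1, 90.0, 3.6]
force: [1.2, 0.1, 1.0]
gripper_width: 85.4
[ 480.2 -263.4  224.2]
rec (216, (array([488.5,  27.7]), np.float64(1.25))) sv (201, (array([487.7,  28.2]), np.float64(1.18))) (92, np.float64(157.9), (array([486.3,  28.7]), np.float64(1.18)))
(39, np.float64(158.0), (array([485.7,  27.9]), np.float64(0.72)))
```

View pics/s8.png

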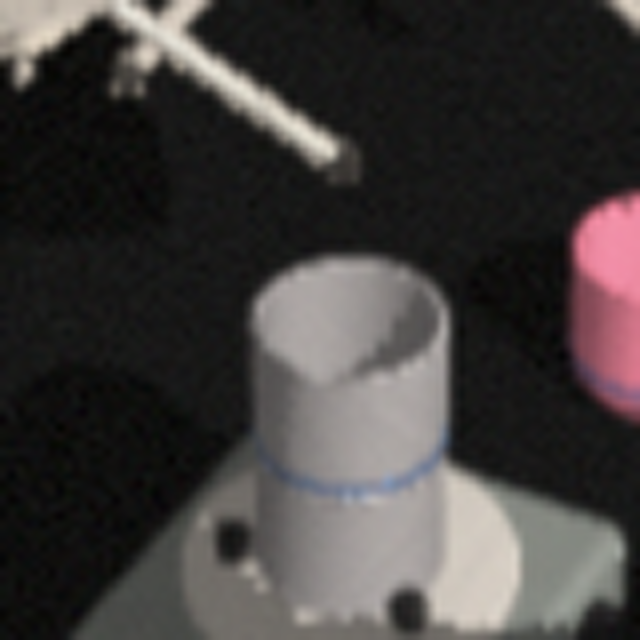

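Centred to within about 1 mm now, and seated with an even band. Next, the isolator handle.

```bash
python3 -m inch '[{"fingers":0,"tx":0,"ty":-38.6,"tz":0,"turn":0},{"fingers":0,"tx":0,"ty":-38.6,"tz":-40,"turn":0},{"fingers":0,"tx":0,"ty":-38.6,"tz":-80,"turn":0},{"fingers":0,"tx":0,"ty":-38.6,"tz":-115,"turn":0},{"fingers":0,"tx":0,"ty":-38.6,"tz":-131,"turn":0},{"fingers":0.3,"tx":0,"ty":-38.6,"tz":-131,"turn":0},{"fingers":0.5,"tx":0,"ty":-38.6,"tz":-131,"turn":0},{"fingers":0.65,"tx":0,"ty":-38.6,"tz":-131,"turn":0},{"fingers":0.65,"tx":0,"ty":-38.6,"tz":-131,"turn":0},{"fingers":0.65,"tx":0,"ty":-38.6,"tz":-131,"turn":0}]' 20
python3 - <<'E'
from h import *
s=readout.read_state();print(s['position'].round(1),s['force'].round(1),s['wrist_torque'].round(2))
p,d=save('scene','s9.png',(310,130,400,220),7)
E
```

```text
clock: 18.02
position: [480.6, -300.2, 93.5]
eef_rot: [144.0, 90.0, -45.2]
force: [-0.3, 0.2, -0.1]
gripper_width: 30.1
[ 480.6 -300.2   93.5] [-0.3  0.2 -0.1] [-0.01  0.01 -0.  ]
```

View pics/s9.png

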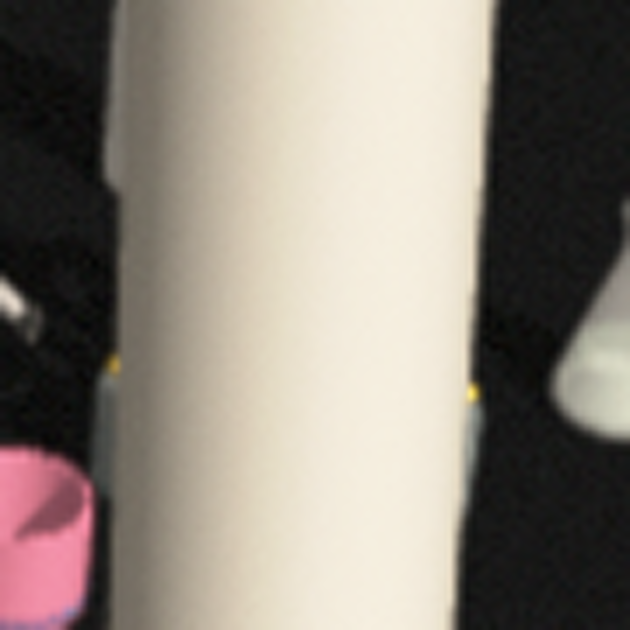

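```bash
python3 -m inch '[{"fingers":0.65,"tx":-0.5,"ty":-1.6,"tz":-0.5,"turn":0},{"fingers":0.75,"tx":-0.5,"ty":-1.6,"tz":-0.5,"turn":0},{"fingers":0.85,"tx":-0.5,"ty":-1.6,"tz":-0.5,"turn":0},{"fingers":0.9,"tx":-0.5,"ty":-1.6,"tz":-0.5,"turn":0},{"fingers":0.9,"tx":-0.5,"ty":-1.6,"tz":-0.5,"turn":0}]' 20
python3 - <<'E'
from h import *
s=readout.read_state();print(s['position'].round(1),s['force'].round(1),s['wrist_torque'].round(2))
E
```

```text
clock: 18.7
position: [479.9, -302.1, 92.7]
eef_rot: [98.5, 90.0, -90.7]
force: [-1.3, -3.0, -0.4]
gripper_width: 15.6
[ 479.9 -302.1   92.7] [-1.3 -3.  -0.4] [-0.47  0.3  -0.09]
```

```bash
python3 -m inch '[{"fingers":0.9,"tx":0,"ty":-0.4,"tz":0,"turn":-0.3},{"fingers":1,"tx":0,"ty":-0.4,"tz":0,"turn":-0.3},{"fingers":1,"tx":0,"ty":-0.4,"tz":-2,"turn":-0.3},{"fingers":1,"tx":0,"ty":-0.4,"tz":-4,"turn":-0.3},{"fingers":1,"tx":0,"ty":-0.4,"tz":-6,"turn":-0.3},{"fingers":1,"tx":0,"ty":-0.4,"tz":-8,"turn":-0.3},{"fingers":1,"tx":0,"ty":-0.4,"tz":-10,"turn":-0.3},{"fingers":1,"tx":0,"ty":-0.4,"tz":-11,"turn":-0.3},{"fingers":1,"tx":0,"ty":-0.4,"tz":-11,"turn":-0.3}]' 60
python3 - <<'E'
from h import *
s=readout.read_state();print(s['position'].round(1),s['force'].round(1),s['wrist_torque'].round(2))
E
```

```text
clock: 19.82
position: [479.9, -302.1, 81.9]
eef_rot: [35.1, 90.0, -154.5]
force: [-4.1, 0.1, 6.5]
gripper_width: 14.9
[ 479.9 -302.1   81.9] [-4.1  0.1  6.5] [ 0.01  0.8  -0.03]
```

```bash
for i in 1 2; do python3 -m inch '[{"fingers":1,"tx":0,"ty":0,"tz":-0.7,"turn":0},{"fingers":1,"tx":0,"ty":0,"tz":-0.7,"turn":0}]' 60; done
```

```text
clock: 20.08
position: [480.0, -302.1, 81.7]
eef_rot: [21.3, 90.0, -168.2]
force: [-5.5, -0.3, 9.2]
gripper_width: 15.0
clock: 20.32
position: [480.0, -302.2, 81.6]
eef_rot: [21.6, 90.0, -168.0]
force: [-6.8, 1.7, 14.2]
gripper_width: 15.1
```

Hard bottom reached: z has stopped and the force is rising. Now the clockwise turn, the first part slowly.

```bash
python3 -m inch '[{"fingers":1,"tx":0,"ty":0,"tz":0,"turn":-2},{"fingers":1,"tx":0,"ty":0,"tz":0,"turn":-5},{"fingers":1,"tx":0,"ty":0,"tz":0,"turn":-9},{"fingers":1,"tx":0,"ty":0,"tz":0,"turn":-13},{"fingers":1,"tx":0,"ty":0,"tz":0,"turn":-17},{"fingers":1,"tx":0,"ty":0,"tz":0,"turn":-20},{"fingers":1,"tx":0,"ty":0,"tz":0,"turn":-20}]' 60
python3 - <<'E'
from h import *
from scipy.spatial.transform import Rotation as Ro
s=readout.read_state();print(s['position'].round(1),s['force'].round(1),s['wrist_torque'].round(2),s['qpos'].round(1),Ro.from_euler('xyz',s['eef_rot'],degrees=True).as_matrix()[:,1].round(3))
E
```

```text
clock: 21.2
position: [480.2, -301.8, 81.6]
eef_rot: [-51.2, 90.0, 99.2]
force: [-6.1, 2.4, 14.0]
gripper_width: 14.9
[ 480.2 -301.8   81.6] [-6.1  2.4 14. ] [ 0.52  1.07 -0.03] [-44.4  17.2  99.9   0.   62.9  75.2] [-0.493 -0.87  -0.   ]
```

```bash
python3 -m inch '[{"fingers":1,"tx":0,"ty":0,"tz":0,"turn":-5},{"fingers":1,"tx":0,"ty":0,"tz":0,"turn":-11},{"fingers":1,"tx":0,"ty":0,"tz":0,"turn":-17},{"fingers":1,"tx":0,"ty":0,"tz":0,"turn":-23},{"fingers":1,"tx":0,"ty":0,"tz":0,"turn":-29},{"fingers":1,"tx":0,"ty":0,"tz":0,"turn":-35},{"fingers":1,"tx":0,"ty":0,"tz":0,"turn":-41},{"fingers":1,"tx":0,"ty":0,"tz":0,"turn":-46},{"fingers":1,"tx":0,"ty":0,"tz":0,"turn":-50},{"fingers":1,"tx":0,"ty":0,"tz":0,"turn":-52},{"fingers":1,"tx":0,"ty":0,"tz":0,"turn":-52}]' 60
python3 - <<'E'
from h import *
from scipy.spatial.transform import Rotation as Ro
s=readout.read_state();y=Ro.from_euler('xyz',s['eef_rot'],degrees=True).as_matrix()[:,1];print(s['position'].round(1),s['force'].round(1),s['wrist_torque'].round(2),np.degrees(np.arctan2(y[1],y[0])))
E
```

```text
clock: 22.58
position: [481.1, -301.3, 81.7]
eef_rot: [-69.2, 89.9, 29.2]
force: [-3.1, 4.4, 12.7]
gripper_width: 14.8
[ 481.1 -301.3   81.7] [-3.1  4.4 12.7] [ 0.84  0.45 -0.06] -171.55157879492032
```

```bash
for i in 1 2 3; do python3 -m inch '[{"fingers":1,"tx":0,"ty":0,"tz":0,"turn":-1},{"fingers":1,"tx":0,"ty":0,"tz":0,"turn":-1.3}]' 60 >/dev/null
python3 - <<'E'
from h import *
from scipy.spatial.transform import Rotation as Ro
s=readout.read_state();y=Ro.from_euler('xyz',s['eef_rot'],degrees=True).as_matrix()[:,1];print(s['position'].round(1),s['force'].round(1),s['wrist_torque'].round(2),np.degrees(np.arctan2(y[1],y[0])))
E
done
```

```text
[ 481.1 -301.3   81.7] [-2.7  5.2 14. ] [0.82 0.4  0.05] -172.83656811674138
[ 481.1 -301.3   81.7] [-1.5  5.1 12.4] [0.85 0.43 0.1 ] -174.12953314821218
[ 481.1 -301.4   81.7] [-2.3  4.5 12.9] [0.82 0.39 0.72] -175.33857303766158
```

```bash
python3 -m inch '[{"fingers":1,"tx":0,"ty":0,"tz":1.5,"turn":0.4},{"fingers":1,"tx":0,"ty":0,"tz":3,"turn":0.4},{"fingers":1,"tx":0,"ty":0,"tz":5,"turn":0.4},{"fingers":1,"tx":0,"ty":0,"tz":7,"turn":0.4},{"fingers":1,"tx":0,"ty":0,"tz":9,"turn":0.4},{"fingers":1,"tx":0,"ty":0,"tz":10.5,"turn":0.4},{"fingers":1,"tx":0,"ty":0,"tz":11.5,"turn":0.4},{"fingers":1,"tx":0,"ty":0,"tz":11.5,"turn":0.4}]' 60
python3 - <<'E'
from h import *
s=readout.read_state();print(s['position'].round(1),s['force'].round(1),s['wrist_torque'].round(2))
E
```

```text
clock: 24.32
position: [481.0, -301.3, 91.8]
eef_rot: [-71.0, 89.9, 24.0]
force: [4.5, 5.2, 3.7]
gripper_width: 15.0
[ 481.  -301.3   91.8] [4.5 5.2 3.7] [ 0.7  -0.86  0.53]
```

The handle has risen with the tool, and the remaining 3.7 N fits the spring near the top. Releasing and retreating.

```bash
python3 -m inch '[{"fingers":0.7,"tx":0,"ty":0,"tz":0,"turn":0},{"fingers":0.4,"tx":0,"ty":0,"tz":0,"turn":0},{"fingers":0.2,"tx":0,"ty":0,"tz":0,"turn":0},{"fingers":0.2,"tx":0,"ty":0,"tz":5,"turn":0},{"fingers":0.2,"tx":0,"ty":0,"tz":40,"turn":0},{"fingers":0.2,"tx":0,"ty":0,"tz":90,"turn":0},{"fingers":0.2,"tx":0,"ty":0,"tz":140,"turn":0},{"fingers":0.2,"tx":-30,"ty":40,"tz":140,"turn":0},{"fingers":0.2,"tx":-60,"ty":90,"tz":140,"turn":0},{"fingers":0.2,"tx":-90,"ty":140,"tz":140,"turn":0},{"fingers":0.2,"tx":-100,"ty":170,"tz":140,"turn":0},{"fingers":0.2,"tx":-100,"ty":170,"tz":140,"turn":0}]' 60
python3 - <<'E'
from h import *
s=readout.read_state();print(s['position'].round(1),s['force'].round(1))
p,d=save('top','t10.png',(300,180,400,270),6);save('top','t10f.png')
W=cloud('top',d);m=(d>0)&(np.hypot(W[...,0]-480,W[...,1]+302)<60)
for z0,z1 in((112,130),):
  P=W[m&(W[...,2]>z0)&(W[...,2]<z1)]
  if len(P)>5:
    w,v=np.linalg.eigh(np.cov(P[:,:2].T));print(len(P),P.mean(0),np.median(P[:,2]),np.degrees(np.arctan2(v[1,1],v[0,1])))
print(rim('top',d,(487,28),158,3)); p,d=save('scene','s10.png',s=1.4)
W=cloud('scene',d);m=(d>0)&(np.hypot(W[...,0]-480,W[...,1]+302)<45)&(W[...,2]>111)&(W[...,2]<130);print(m.sum(),np.median(W[m][:,2]) if m.any() else 0)
print(rim('scene',d,(487,28),158,3))
E
```

```text
clock: 25.82
position: [379.6, -130.8, 232.1]
eef_rot: [-130.8, 89.9, -35.7]
force: [0.4, -0.2, 0.1]
gripper_width: 68.1
[ 379.6 -130.8  232.1] [ 0.4 -0.2  0.1]
127 [ 479.59232684 -302.96588622  119.45199532] 119.27695364976236 96.73237664873031
(38, np.float64(157.4), (array([485.6,  27.9]), np.float64(0.77)))
100 120.30679150403483
(92, np.float64(158.0), (array([486.5,  28.9]), np.float64(1.18)))
```

View pics/t10.png

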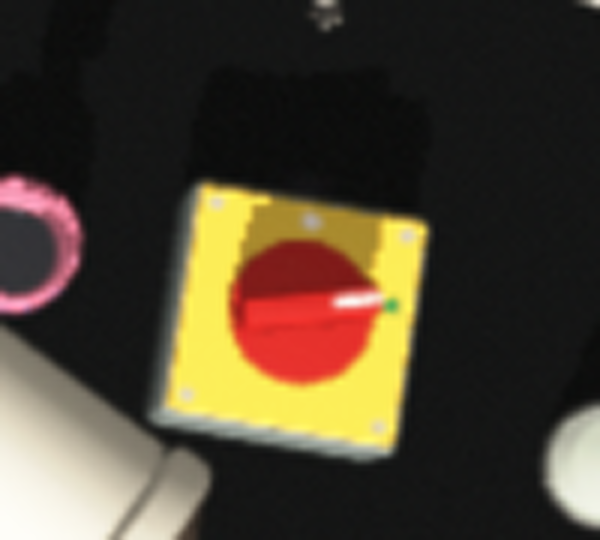

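View pics/s10.png

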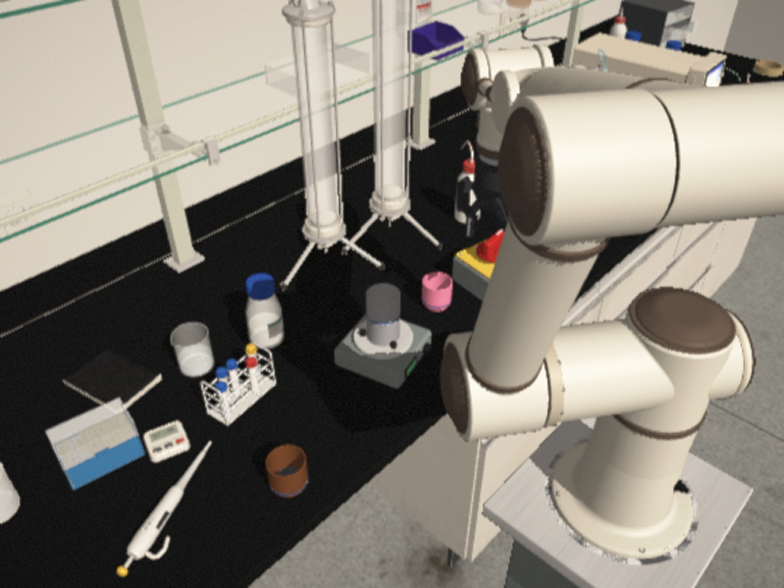

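Run:
```python
from h import *
optics.get_image('top')
for n in('bottle','flask'): print(n,[(np.round(r['centre']).tolist(),round(r['score'],2)) for r in nets.tip_of('top',n)][:2])
print(ticket.hand_in())
```

```text
bottle [([696.0, 148.0, -1.0], 0.77)]
flask [([408.0, -469.0, -0.0], 0.66)]
the job is handed in; nothing more can be done
None
```

The sieve is nested on the receiver, the isolator is on and locked at the green dot, and I've handed the job in (clock about 26 s of the 54 s allowed).

- **Sieve:** I chose the grey steel one, not the brown or pink look-alikes, and lowered it in small steps until it touched, with the power off. It first sat about 1.8 mm off-centre, so I regripped it and slid it to the middle. The last checks show its rim at 157.4–158.0 mm (158 mm is fully nested), the band even, and its centre within about 1 mm of the receiver's axis. One earlier tilt fit, made before the recentring, gave a slope of about 0.03. I took that as noise and did not repeat it.
- **Isolator:** I pushed the handle to its hard bottom, where the force rose to about 14 N with no more travel. I then turned it clockwise until the torque rose sharply at the stop, and let it come up again before releasing it. The last picture shows the bar pointing at the green dot after a turn of about 74°, against 74.5° for the full turn. The bar's top is back at the height it had when up, so it should be locked, though I did not tug it to test the lock.
- **Bystanders and arm:** The bottle and flask read the same places as at the start, within the network's few-mm error. The arm was clear of everything, with no force on the tool.

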